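# Free a joystick's ball lever from its curved gate and lay it in the cradle

### The job

Push the red-stemmed ball lever along the curved track of its gate to the open exit pocket at the far end, then lift its ball out there. Lay it in the orange leaning rest and let go of it, then take it again another way and lay it level in the blue cradle, ball at the end-stop end and stem in the small vee, and let go. Do not let the lever fall to the bench, and leave everything else on the bench where it is.

Things in the scene. Friction and masses are not known exactly. Their poses are not given: they have to be found in the camera images.
- gate: Fixed J-shaped covered track of a joystick gate: aluminium walls, grey lips, 44 mm wide, 43 mm high. Origin: centre of its bend, at bench height; z up. In this frame the centre line runs in +x from (-66, -70) to (0, -70) mm, bends left on radius 70 mm about the origin from angle -90 to +40 degrees, then goes straight on 40 mm along (-0.643, 0.766) as exit pocket. Both ends have end walls.
- gate_start (a point): Closed start of the track: middle of its end wall's inner face, at the lips' top (43 mm up). Channel 36 mm wide inside, floor 6 mm above the bench. Over straight and bend two lips, 39 to 43 mm above the bench, leave a 14 mm slot along the centre line: the ball cannot come up there. The gate's frame, +x along the straight part.
- gate_lips_end (a point): Middle of the track where the bend and the lips end and the open, yellow-edged exit pocket (36 mm wide, 40 mm long, no lips) begins; at the lips' top, 43 mm up.
- gate_exit (a point): Where the ball's centre stands in the exit pocket: 22 mm past the ends of the lips, 22 mm above the bench. The end wall stops the ball 2 mm further on; it can be lifted out when its centre is 16 to 24 mm past the lips.
- lever_ball (a point): Centre of the steel ball, diameter 32 mm, of the loose ball lever (about 160 g). z axis: along the stem. From the ball's centre: neck diameter 10 mm, black collar diameter 26 mm at 19.5 to 23.5 mm, red stem from there to 115 mm. Mass centre about 15 mm up. It starts in the straight part, upright, hanging by its collar on the lips, ball centre 23.5 mm above the bench. It is round about z.
- lever_stem (a point): A point on the axis of the lever's red round stem (diameter 12 mm), 70 mm from the ball's centre. In the exit pocket the ball sinks 1.5 mm on to the floor and the lever leans up to 15 degrees any way if it is not held.
- lever_tip (a point): The far, rounded end of the red stem, 115 mm from the ball's centre.
- rest_seat (a point): Seat of the fixed orange leaning rest (black base 110 x 60 x 8 mm): nominal place of the ball's centre, 45 mm above the bench, 20 mm from the base's centre towards +x. Axes: the rest's, z up. A lever laid in it rises at 45 degrees towards -x, +z in the xz plane. Ball vee from 10 mm below to 8 mm above the seat along the axis; a stop lets the ball slide 4 mm down the axis.
- rest_vee (a point): Middle of the rest's small stem vee, on the axis of a lying lever, 39.5 mm up the axis from the seat; the vee is 7 mm long, reaches 15 mm to either side. Both vees are open square to the axis, upwards (+x, +z). The collar lies free between the vees, so lift the lever square to its axis until it is clear; beyond the small vee the stem is free.
- cradle_seat (a point): Seat of the fixed blue level cradle (dark base 110 x 60 x 8 mm): nominal place of the ball's centre, 45 mm above the bench, 20 mm from the base's centre towards +x. Axes: the cradle's, z up; both vees open upwards. A lever in it lies level, stem towards -x. Ball vee from 10 mm (+x) to 8 mm (-x) of the seat. The ball's centre may lie from 4 mm towards the end stop (+x) to 8 mm towards -x.
- cradle_vee (a point): Middle of the cradle's small stem vee, on the axis of a lying lever, 39.5 mm from the seat towards -x; 7 mm long, reaches 15 mm to either side. The collar lies free between the vees; beyond the small vee the stem is free.
- tape: Roll of paper tape, 84 mm across, 22 mm high, bystander. Origin: centre of its underside.
- spool: Aluminium solder spool, 56 mm across, 44 mm high, bystander. Origin: centre of its underside.
- cap: Small red plastic cup, 44 mm across, 35 mm high, bystander. Origin: centre of its underside.
- board: Green circuit board 110 x 150 mm, up to 18 mm high, bystander. Origin: centre of its underside.
- carton: Cardboard carton 60 x 80 x 45 mm, bystander. Origin: centre of its underside.
- driver: Yellow-handled screwdriver lying on the bench, bystander. Origin: centre of its underside.
- flask: Red flask with steel cap, 60 mm across, 120 mm high, bystander. Origin: centre of its underside.
Not all that is in view belongs to the job. Leave any turquoise look-alike of the part that bears cradle_seat alone.

How it is judged:
By the outcome, as a careful person would: the job done as asked, in the order asked, and still so for the second after the job is handed in, with the robot touching nothing.
It also fails if it takes over 67 s, if anything falls off the work surface, if the arm or the gripper's body presses on something with over 40 N, if the wrist force passes 120 N, or if a joint passes its speed limit or range.

### The arm

A 6-joint arm with a two-finger parallel gripper is mounted at the origin on the work surface. World frame = base frame: x ahead of the robot, y to its left, z up, the work surface at z = 0. Lengths are in m, angles in rad, forces in N, time in s.
With the tool pointing down it reaches from about 0.3 to 1 m from the base axis. Payload 5.1 kg.
Tool frame: the origin (TCP) lies on the centre line of the jaws, within the pads' length; the fingertips stand 25 mm ahead of it and the grasp point (between the pads) lies 6 mm ahead of it; z points along the fingers, y is the line along which they close (so a half turn about z gives the same grasp; the last joint's range is limited). The gripper opens to 95 mm and grips with 3 to 60 N. Pads are 20 mm wide; open, the fingers measure 119 mm over their backs; the gripper's body (75 mm by 180 mm) begins 59 mm behind the grasp point.
Start: joints at [-1.286, 0.124, 1.65, -0, 1.367, -0.083], TCP at [0.234, -0.607, 0.24] pointing down, gripper open.
Joint ranges: [-2.61, 2.61], [-1.02, 2.33], [0.03, 2.71], [-1.35, 4.49], [0.32, 2.68], [-2.91, 2.91]. Speed limits (rad/s): [2.57, 2.57, 3.14, 3.14, 3.14, 3.14].

### API

Orientations are given as a rotation vector (axis times angle).
In Python, from rig import * gives the robot as it stands. The module is installed in compiled form; this text tells all that it offers. Calls block until the motion is done:
- reach(position, orientation): joint-space move of the TCP to a pose.
- move_linear(position, attitude=None, rate=0.15): straight line of the TCP; attitude=None keeps the orientation; rate is the mean speed in m/s.
- movej(angles): joint-space move.
- gripper_open() and close(effort=None): open the fingers fully, or close them until they stop; effort is the grip in N (None keeps the last).
- hold(seconds).
- ik(position, orientation): joint angles nearest the present ones, or None.
- get_obs(): the state.
- capture(name): name is "scene" or "top" or "wrist"; returns a dict with "color" (384x512x3 uint8, blue, green, red), "K" (3x3 intrinsics, pixels), "rvec" (rotation vector, rad) and "tvec" (3), from world to camera coordinates, as OpenCV has them; the wrist camera has in their place "hand_eye" (4x4, takes a point from camera to tool coordinates, whose origin is the TCP and whose axes are the flange's). Camera axes: x right, y down, z forward; pixel columns grow to the right and rows downward; lengths in m; the calibration is good to about 2 mm. A picture is of the moment at which its call begins: read the wrist's pose just before it. There is no depth.
A pose or a line that the arm cannot do raises PlanningError and nothing moves.
- finish_job(): hands the job in; it is judged then, once.
The state is a dict: "time_s": time; "joint_positions": joint angles; "joint_vel": joint speeds; "joint_efforts": joint torques, N m; "tcp_pos": TCP position; "ee_rot": TCP orientation; "ft_force": force on the tool from outside, world axes, zero at the start; "torque": the same for the moment, N m; "finger_gap": finger opening in m; "grasp_force": force on a finger pad.
Only numpy, scipy, OpenCV 4.12 (cv2) and the standard library are available. Lean on these libraries where they do the work, as an engineer would, in place of code of your own. Each camera call takes 0.05 s, during which the arm holds its last target. There are 200 camera calls.

## Working session

There is one attempt and no reset: what is moved stays moved. The work goes in short steps, each a Python script; the robot and the scene stay as the last script left them, time stands still between calls to the robot, and variables do not carry over. Pictures are saved under pics/ and viewed, at most 10 in all, crops included, and the job is handed in when it is done.

```bash
mkdir -p pics
python3 - <<'E'
from rig import *
import cv2,numpy as np,pickle
d={n:capture(n) for n in("scene","top","wrist")}
o=get_obs();print(o)
pickle.dump((d,o),open("c0.pkl","wb"))
for n in("scene","top"):
  cv2.imwrite(f"pics/{n}0.png",cv2.resize(d[n]["color"],(800,600),interpolation=cv2.INTER_CUBIC))
  R=cv2.Rodrigues(np.array(d[n]["rvec"]))[0];print(n,d[n]["K"],-R.T@np.array(d[n]["tvec"]).ravel())
  print(R)
print(d["wrist"]["hand_eye"],d["wrist"]["K"])
E
```

```text
{'time_s': 0.15, 'joint_positions': array([-1.28559906e+00,  1.24321625e-01,  1.65135331e+00, -2.39935335e-05,
        1.36747326e+00, -8.26304150e-02]), 'joint_vel': array([-5.88244408e-04, -9.93836896e-04, -3.13276214e-03, -2.84080963e-04,
       -8.11426680e-05, -9.08516662e-04]), 'joint_efforts': array([-1.65552096e-04, -4.18195724e+01, -3.60470080e+01,  7.75028067e-02,
        4.69262176e-02, -1.12114456e-04]), 'tcp_pos': array([ 0.23355418, -0.60610726,  0.23869531]), 'ee_rot': array([-3.08709061e+00, -5.74255608e-01,  2.83635419e-04]), 'ft_force': array([-0.10028092, -0.43856957, -0.04389864]), 'torque': array([-0.01911465,  0.06131739,  0.04132997]), 'grasp_force': 0.0, 'finger_gap': 0.0950220164984439}
scene [[398.19926931   0.         258.95810744]
 [  0.         398.19926931 191.26257097]
 [  0.           0.           1.        ]] [1.16820878 0.26932181 0.83306328]
[[-0.50732579  0.86153218 -0.01956646]
 [ 0.62002276  0.34915224 -0.70261262]
 [-0.59849171 -0.36858515 -0.7113035 ]]
top [[422.69530618   0.         244.93237183]
 [  0.         422.69530618 196.14706785]
 [  0.           0.           1.        ]] [ 0.2738028  -0.12177149  1.42573978]
[[ 0.10350054 -0.99462841  0.00140008]
 [-0.97325121 -0.10156612 -0.20607377]
 [ 0.20510903  0.01996612 -0.97853546]]
[[ 6.29223197e-04 -9.59120942e-01 -2.82995799e-01  7.96631718e-02]
 [ 9.99999731e-01  7.10057112e-04 -1.83068508e-04 -4.66628957e-04]
 [ 3.76528019e-04 -2.82995607e-01  9.59121131e-01 -1.46049628e-01]
 [ 0.00000000e+00  0.00000000e+00  0.00000000e+00  1.00000000e+00]] [[269.38387311   0.         254.95597   ]
 [  0.         269.38387311 192.48188025]
 [  0.           0.           1.        ]]
```

View pics/scene0.png

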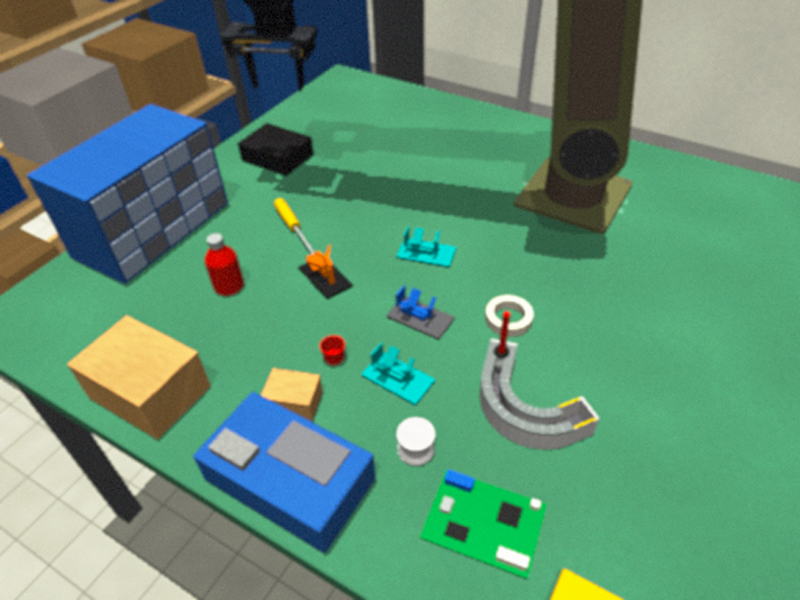

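View pics/top0.png

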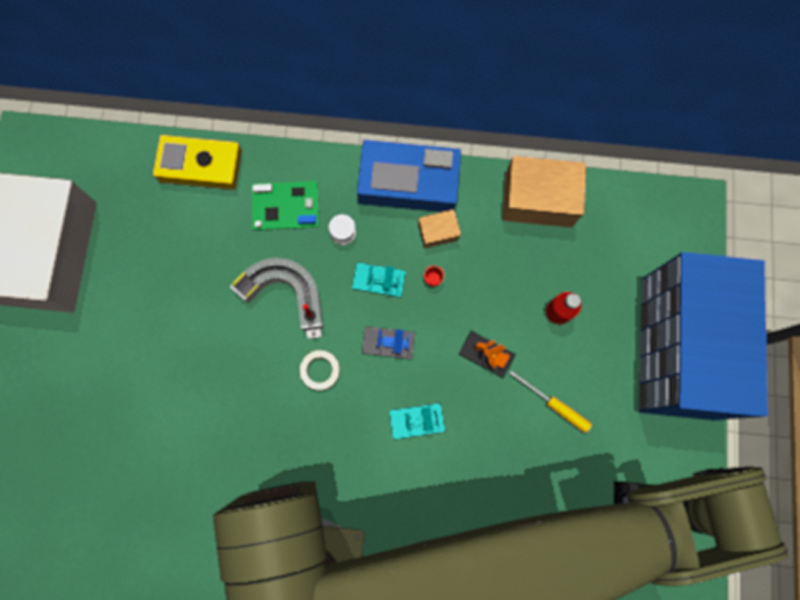

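Lever candidates in the top picture: the red stem in the gate at (308,312), the cap at (433,276) and the flask at (565,307). By the description it is the one in the gate. For the cradle, the blue one on a dark base at (388,343) is right, and the turquoise ones at (380,279) and (417,421) are decoys. The rest is the orange one at (488,353). Next I cast rays for rough positions.

```bash
cat > h.py <<'E'
import numpy as np,cv2
from scipy.spatial.transform import Rotation as Rn
def cam(c,o=None):
    "K, R(world->cam), centre"
    K=np.array(c["K"])
    if "hand_eye" in c:
        T=np.eye(4);T[:3,:3]=Rn.from_rotvec(o["ee_rot"]).as_matrix();T[:3,3]=o["tcp_pos"]
        W=T@np.array(c["hand_eye"]);return K,W[:3,:3].T,W[:3,3]
    R=cv2.Rodrigues(np.array(c["rvec"],float))[0];return K,R,-R.T@np.array(c["tvec"],float).ravel()
def ray(c,uv,o=None):
    K,R,C=cam(c,o);d=R.T@np.linalg.inv(K)@np.array([uv[0],uv[1],1.]);return C,d
def onplane(c,uv,z,o=None):
    C,d=ray(c,uv,o);return C+d*(z-C[2])/d[2]
def proj(c,P,o=None):
    K,R,C=cam(c,o);p=K@(R@(np.array(P)-C));return p[:2]/p[2]
def rotd(zdir,ydir):
    "tool rotvec from tool z and y directions"
    z=np.array(zdir,float);z/=np.linalg.norm(z);y=np.array(ydir,float);y-=z*(y@z);y/=np.linalg.norm(y)
    return Rn.from_matrix(np.c_[np.cross(y,z),y,z]).as_rotvec()
E
python3 - <<'E'
from h import *;import pickle
from rig import *
d,o=pickle.load(open("c0.pkl","rb"));t=d["top"];s=.64
for n,p,z in [("start",(314,333),.043),("tip",(307,305),.138),("exitend",(243,287),.043),("bendtop",(275,265),.043),("cradbase",(388,343),.008),("cradseat",(403,343),.045),("restbase",(488,354),.008),("driver",(570,413),.01),("flask",(563,310),.06),("spool",(342,227),.044)]:
    print(n,onplane(t,np.array(p)*s,z).round(3))
for P in [(.5,-.32,.3),(.5,-.25,.3),(.55,-.05,.25)]:
  for a in(0,90,180): 
    q=ik(P,rotd([0,0,-1],[np.cos(np.radians(a)),np.sin(np.radians(a)),0]));print(P,a,None if q is None else np.round(q,2))
E
```

```text
start [0.491 0.045 0.043]
tip [0.531 0.055 0.138]
exitend [0.575 0.21  0.043]
bendtop [0.631 0.148 0.043]
cradbase [ 0.492 -0.113  0.008]
cradseat [ 0.489 -0.144  0.045]
restbase [ 0.49  -0.33   0.008]
driver [ 0.382 -0.512  0.01 ]
flask [ 0.592 -0.473  0.06 ]
spool [0.731 0.014 0.044]
(0.5, -0.32, 0.3) 0 [-0.66 -0.03  1.71 -0.    1.46 -0.66]
(0.5, -0.32, 0.3) 90 [-0.66 -0.03  1.71  0.    1.46 -2.23]
(0.5, -0.32, 0.3) 180 [-0.66 -0.03  1.71  0.    1.46  2.48]
(0.5, -0.25, 0.3) 0 [-0.56 -0.11  1.78 -0.    1.47 -0.56]
(0.5, -0.25, 0.3) 90 [-0.56 -0.11  1.78  0.    1.47 -2.13]
(0.5, -0.25, 0.3) 180 [-0.56 -0.11  1.78  0.    1.47  2.58]
(0.55, -0.05, 0.25) 0 [-0.19 -0.1   1.86 -0.    1.38 -0.19]
(0.55, -0.05, 0.25) 90 [-0.19 -0.1   1.86  0.    1.38 -1.76]
(0.55, -0.05, 0.25) 180 None
```

Run:
```python
from h import *;import pickle
from rig import *
r=rotd([0,0,-1],[1,0,0]);L=[]
for n,P in [("rest",(.49,-.40,.25)),("cradle",(.49,-.20,.25)),("gate",(.57,.05,.25))]:
    reach(P,r);o=get_obs();c=capture("wrist");L.append((c,o));print(n,o["time_s"],o["tcp_pos"].round(4))
    im=c["color"];cv2.imwrite(f"pics/w_{n}.png",cv2.resize(im,(800,600),interpolation=cv2.INTER_CUBIC))
pickle.dump(L,open("c1.pkl","wb"))
cv2.imwrite("pics/rc.png",np.hstack([cv2.resize(c["color"],(400,300),interpolation=cv2.INTER_AREA) for c,o in L[:2]]))
```

```text
rest 1.4 [ 0.4895 -0.4007  0.2499]
cradle 2.2667 [ 0.4901 -0.2011  0.2503]
gate 3.3417 [0.5701 0.0488 0.2498]
```

View pics/rc.png

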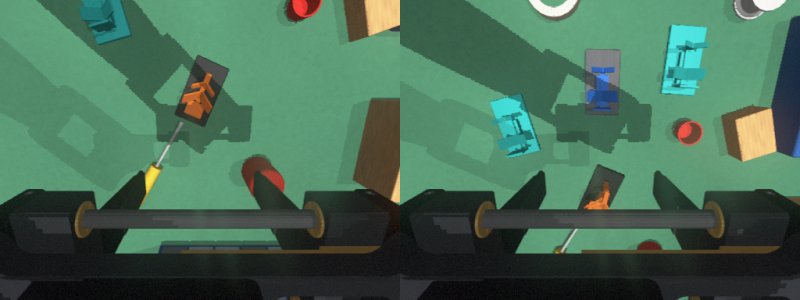

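View pics/w_gate.png

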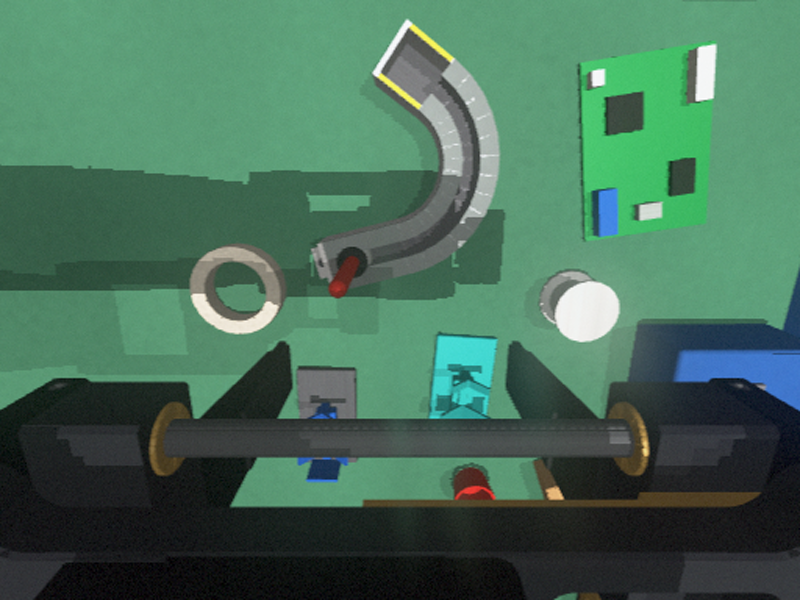

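```bash
cat > meas.py <<'E'
from h import *;import pickle
from scipy.optimize import least_squares
L=pickle.load(open("c1.pkl","rb"))
def comp(m,seed):
    m=cv2.morphologyEx(m.astype(np.uint8),cv2.MORPH_CLOSE,np.ones((3,3)))
    n,l,s,c=cv2.connectedComponentsWithStats(m)
    k=min(range(1,n),key=lambda i:np.hypot(*(c[i]-seed))+(1e4 if s[i,4]<15 else 0));return l==k
def hsv(c): return [x.astype(int) for x in cv2.split(cv2.cvtColor(c["color"],cv2.COLOR_BGR2HSV))]
# bases
for n,(c,o),seed,hue in [("rest",L[0],(258,117),(3,20)),("cradle",L[1],(258,106),(105,130))]:
    H,S,V=hsv(c);nong=~((H>60)&(H<92)&(S>70))
    nong[:, :]&=((np.indices(nong.shape)[1]-seed[0])**2+(np.indices(nong.shape)[0]-seed[1])**2<55**2)
    col=(H>hue[0])&(H<hue[1])&(S>120)&(V>50)&nong
    m=cv2.morphologyEx(comp(nong,seed).astype(np.uint8),cv2.MORPH_OPEN,np.ones((7,7)))
    cn=max(cv2.findContours(m,0,2)[0],key=cv2.contourArea).reshape(-1,2)
    W=np.array([onplane(c,p,.008,o)[:2] for p in cn]).astype(np.float32)
    r=cv2.minAreaRect(W*1000);cc=onplane(c,np.argwhere(comp(col,seed))[:,::-1].mean(0),.045,o)
    print(n,"centre",np.round(r[0],1),"size",np.round(r[1],1),"ang",round(r[2],1),"colour centroid",cc.round(4))
# gate
c,o=L[2];H,S,V=hsv(c)
yel=(H>20)&(H<35)&(S>130)&(V>120);yel[110:]=0;yel[:,:200]=0;yel[:,320:]=0
n,l,s,cen=cv2.connectedComponentsWithStats(yel.astype(np.uint8))
ks=sorted(range(1,n),key=lambda i:-s[i,4])[:2]
Y=[onplane(c,cen[k],.043,o)[:2] for k in ks];print("yellow",s[ks,4],np.round(Y,4),"sep",np.linalg.norm(Y[0]-Y[1]))
P1=np.mean(Y,0)
low=(S<75);low[260:]=0;low=comp(cv2.morphologyEx((low|yel).astype(np.uint8),cv2.MORPH_OPEN,np.ones((3,3))),(285,110))
cn=max(cv2.findContours(low.astype(np.uint8),0,1)[0],key=cv2.contourArea).reshape(-1,2)
W=np.array([onplane(c,p,.043,o)[:2] for p in cn])
G1=np.array([.0408,.0603])
def tog(p,w): t=p[2];d=w-p[:2];return np.c_[d@[np.cos(t),np.sin(t)],d@[-np.sin(t),np.cos(t)]]
p=np.array([*(P1-[.03,.07]),.0])
start=np.array([.491,.045]);
# initial from start & P1
a=np.arctan2(*(P1-start)[::-1])-np.arctan2(.0603+.07,.0408+.066)
R=lambda t:np.array([[np.cos(t),-np.sin(t)],[np.sin(t),np.cos(t)]])
p=np.array([*(P1-R(a)@G1),a]);print("init",p,np.degrees(a))
for tol in(.012,.006,.003,.003):
    g=tog(p,W);rr=np.hypot(*g.T);an=np.degrees(np.arctan2(g[:,1],g[:,0]))
    A=(abs(rr-.092)<tol)&(an>-88)&(an<38);B=(abs(g[:,1]+.092)<tol)&(g[:,0]>-.05)&(g[:,0]<0)
    f=lambda p:np.r_[np.hypot(*tog(p,W[A]).T)-.092,tog(p,W[B])[:,1]+.092,(tog(p,P1[None])-G1).ravel()*6]
    s_=least_squares(f,p,loss="soft_l1",f_scale=.001);p=s_.x
print("gate",p,np.degrees(p[2]),A.sum(),B.sum(),"rms",np.sqrt(np.mean(f(p)**2)),"P1 res",tog(p,P1[None])-G1)
print("arc bias by angle",[round(1e3*np.mean((rr-.092)[A&(an>q)&(an<q+32)]),2) for q in(-88,-56,-24,8)])
red=((H<6)|(H>174))&(S>140)&(V>40);red=comp(red,(220,177))
q=np.argwhere(red)[:,::-1];K,Rw,C=cam(c,o)
nad=proj(c,[C[0],C[1],0],o);d=np.hypot(*(q-nad).T)
ends=[q[d>d.max()-2].mean(0),q[d<d.min()+2].mean(0)]
u=None
for e,z,sg in[(ends[0],.1345,-.006),(ends[1],.047,.006)]:
    w=onplane(c,e,z,o)[:2];v=(w-C[:2]);v/=np.linalg.norm(v);w=w+sg*v;print("lever xy",e,w.round(4),"in gate",tog(p,w[None]).round(4))
np.save("gate.npy",p)
cr=[L[0][0]["color"][70:170,208:308],L[1][0]["color"][55:155,208:308]]
cv2.imwrite("pics/crop.png",np.hstack([cv2.resize(x,(400,400),interpolation=cv2.INTER_CUBIC) for x in cr]))
E
python3 meas.py
```

```text
rest centre [ 491.7 -327.3] size [109.6  59.3] ang 67.0 colour centroid [ 0.4882 -0.336   0.045 ]
cradle centre [ 495.  -111.9] size [109.4  59.9] ang 88.9 colour centroid [ 0.4945 -0.1235  0.045 ]
yellow [112  92] [[0.5934 0.2246]
 [0.5694 0.1923]] sep 0.04026289706200104
init [0.55214388 0.14177896 0.18144189] 10.395854323733694
gate [0.55731926 0.13964899 0.25724224] 14.738894729139965 150 36 rms 0.00041458673273833 P1 res [[-1.39626407e-05  1.13735319e-04]]
arc bias by angle [np.float64(0.11), np.float64(0.24), np.float64(-0.11), np.float64(-0.07)]
lever xy [213.85714286 187.78571429] [0.5313 0.0622] in gate [[-0.0449 -0.0683]]
lever xy [226.16666667 165.16666667] [0.5288 0.0584] in gate [[-0.0483 -0.0713]]
```

View pics/crop.png

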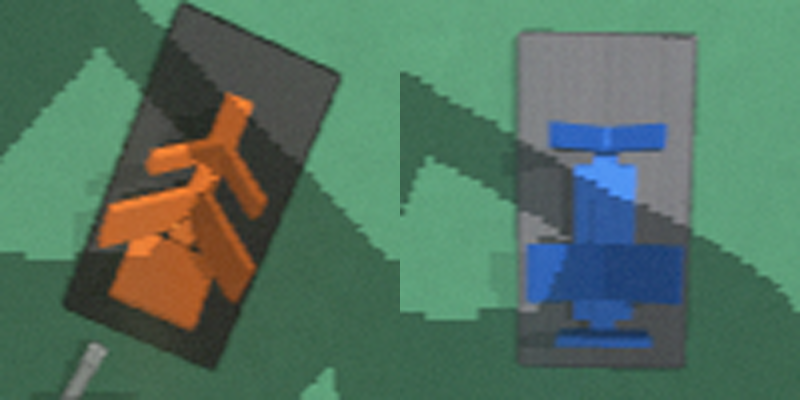

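```bash
cat > geo.py <<'E'
from h import *
gx,gy,gt=np.load("gate.npy")
def G(x,y,z): return np.array([gx+x*np.cos(gt)-y*np.sin(gt),gy+x*np.sin(gt)+y*np.cos(gt),z])
ar=np.radians(67-180);ac=np.radians(88.9-180)
X=lambda a:np.array([np.cos(a),np.sin(a),0]); Z=np.array([0,0,1.])
xr,yr=X(ar),X(ar+np.pi/2);xc,yc=X(ac),X(ac+np.pi/2)
rs=np.r_[[.4917,-.3273],.045]+.02*xr; cs=np.r_[[.495,-.1119],.045]+.02*xc
u=(-xr+Z)/2**.5; n=(xr+Z)/2**.5       # lever axis in rest, opening normal
tcp=lambda grasp,zd:np.array(grasp)-.006*np.array(zd)
S1,S2=.076,.060
RD=rotd(-Z,yr)          # gate
R1=rotd(-u,yr)          # laying in rest
R2=rotd(-n,yr)          # regrasp
R3=rotd(-Z,yc)          # cradle
E
python3 - <<'E'
from geo import *
from rig import *
print("seats",rs,cs)
for nm,P,r in [("gate",tcp(G(-.0466,-.07,.0235+S1),-Z),RD),("exit",tcp(G(.0408,.0603,.2),-Z),RD),("lay hi",tcp(rs+S1*u+.06*n,-u),R1),("lay",tcp(rs+S1*u,-u),R1),("back",tcp(rs+(S1+.08)*u,-u),R1),("re",tcp(rs+S2*u,-n),R2),("re hi",tcp(rs+S2*u+.08*n,-n),R2),("cr",tcp(cs-S2*xc,-Z),R3)]:
  for f in(0,1):
    rr=(Rn.from_rotvec(r)*Rn.from_euler("z",np.pi*f)).as_rotvec();q=ik(P,rr);print(nm,f,P.round(3),None if q is None else np.round(q,2))
E
```

```text
seats [ 0.48388538 -0.3457101   0.045     ] [ 0.49461605 -0.13189631  0.045     ]
gate 0 [0.53  0.06  0.106] [ 0.01 -0.01  2.03 -0.    1.12  0.41]
gate 1 [0.53  0.06  0.106] [ 0.01 -0.01  2.03 -0.    1.12 -2.73]
exit 0 [0.581 0.208 0.206] [ 0.26  0.08  1.76 -0.    1.31  0.66]
exit 1 [0.581 0.208 0.206] [ 0.26  0.08  1.76 -0.    1.31 -2.48]
lay hi 0 [ 0.49  -0.331  0.145] [-0.36  0.15  1.93 -0.84  1.24  0.4 ]
lay hi 1 [ 0.49  -0.331  0.145] [-0.36  0.15  1.93 -0.84  1.24 -2.74]
lay 0 [ 0.507 -0.292  0.103] [-0.29  0.22  1.93 -0.84  1.24  0.5 ]
lay 1 [ 0.507 -0.292  0.103] [-0.29  0.22  1.93 -0.84  1.24 -2.64]
back 0 [ 0.529 -0.24   0.16 ] [-0.2   0.18  1.87 -0.78  1.37  0.48]
back 1 [ 0.529 -0.24   0.16 ] [-0.2   0.18  1.87 -0.78  1.37 -2.66]
re 0 [ 0.499 -0.311  0.092] [-0.93  0.34  1.81  0.66  1.49 -0.76]
re 1 [ 0.499 -0.311  0.092] [-0.93  0.34  1.81  0.66  1.49  2.38]
re hi 0 [ 0.477 -0.363  0.148] [-1.01  0.32  1.72  0.62  1.61 -0.75]
re hi 1 [ 0.477 -0.363  0.148] [-1.01  0.32  1.72  0.62  1.61  2.39]
cr 0 [ 0.496 -0.072  0.051] [-0.25 -0.    2.13 -0.    1.02 -0.23]
cr 1 [ 0.496 -0.072  0.051] None
```

Run:
```python
from geo import *
from rig import *
x0=-.0466;zg=.0235+S1
reach(tcp(G(x0,-.07,.19),-Z),RD)
move_linear(tcp(G(x0,-.07,zg),-Z),rate=.12)
close(20);o=get_obs();print(o["time_s"],o["finger_gap"],o["grasp_force"],o["ft_force"].round(1),o["tcp_pos"].round(4))
f0=o["ft_force"];r=.0702
pts=[(-.02,-.07),(0,-.07)]+[(r*np.cos(a),r*np.sin(a)) for a in np.radians(np.linspace(-90,40,11))[1:]]
e=np.array([.07*np.cos(np.radians(40)),.07*np.sin(np.radians(40))]);pts.append(tuple(e+.020*np.array([-.643,.766])))
import pickle
for k,(x,y) in enumerate(pts):
    P=tcp(G(x,y,zg),-Z);move_linear(P,rate=.06);o=get_obs()
    print(k,round(o["time_s"],2),(o["ft_force"]-f0).round(1),((o["tcp_pos"]-P)*1e3).round(1),round(o["finger_gap"],4))
    if np.linalg.norm(o["ft_force"]-f0)>30: print("STOP");break
c=capture("wrist");pickle.dump((c,o),open("c2.pkl","wb"));cv2.imwrite("pics/exit.png",c["color"])
```

```text
6.05 0.011384156993051332 19.99805174767971 [ 0.1 -0.4 -0.6] [0.5301 0.0601 0.1054]
0 6.64 [0.2 1.2 0.2] [ 0.5  0.1 -0. ] 0.0115
1 7.12 [-0.8  1.   0.3] [ 0.5  0.1 -0.1] 0.0117
2 7.54 [0.1 0.3 0.1] [ 0.5  0.2 -0. ] 0.0117
3 7.96 [1.2 0.8 0. ] [ 0.5  0.4 -0. ] 0.0118
4 8.38 [ 0.4  0.9 -0.9] [0.4 0.5 0. ] 0.0118
5 8.79 [0.6 1.2 1.4] [ 0.2  0.6 -0. ] 0.0119
6 9.21 [0.4 1.7 0.4] [ 0.1  0.7 -0. ] 0.0114
7 9.62 [-0.6  2.6  0.8] [-0.   0.7  0. ] 0.0118
8 10.04 [-0.3  0.8  0.2] [-0.2  0.7 -0. ] 0.0119
9 10.46 [-0.8  1.2 -0.7] [-0.3  0.6 -0. ] 0.0118
10 10.88 [0.3 0.8 0.5] [-0.4  0.5 -0. ] 0.0117
11 11.29 [-0.9  1.4  0.3] [-0.5  0.4  0. ] 0.0117
12 11.78 [ 0.7  0.3 -0.8] [-0.3  0.2 -0.1] 0.0114
```

View pics/exit.png

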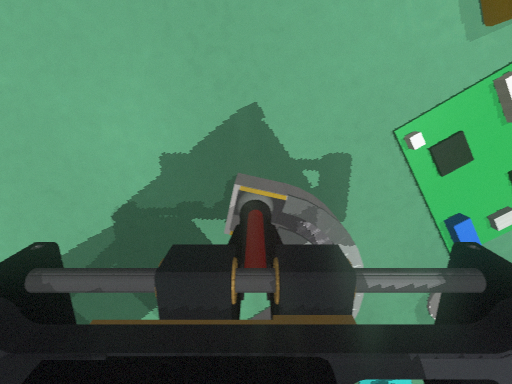

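Run:
```python
from geo import *
from rig import *
o=get_obs();p=np.array(o["tcp_pos"])
close(45);move_linear(p+[0,0,.11],rate=.15)
o=get_obs();print(o["time_s"],o["finger_gap"],o["ft_force"].round(1))
reach(tcp(rs+S1*u+.07*n,-u),R1)
o=get_obs();print(o["time_s"],o["tcp_pos"].round(4),o["finger_gap"],o["ft_force"].round(1))
move_linear(tcp(rs+S1*u+.03*n,-u),rate=.15)
o=get_obs();c=capture("wrist");s=capture("scene")
uv=proj(s,rs).astype(int);print(uv,proj(c,rs,o),o["tcp_pos"].round(4))
a=s["color"][uv[1]-50:uv[1]+30,uv[0]-40:uv[0]+60]
cv2.imwrite("pics/hover.png",np.hstack([cv2.resize(c["color"],(400,300)),cv2.resize(a,(375,300),interpolation=cv2.INTER_CUBIC)]))
```

```text
12.925 0.011432099572194595 [ 0.2 -0.7 -1.5]
14.95 [ 0.4869 -0.3394  0.154 ] 0.01071748713483334 [-0.8 -1.   6.1]
[203 162] [252.41117394 166.64114573] [ 0.4994 -0.3151  0.128 ]
```

View pics/hover.png

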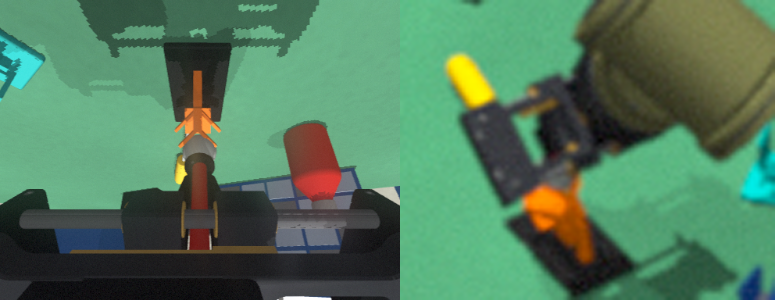

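Run:
```python
from geo import *
from rig import *
hold(.2)
B=np.c_[xr,yr,Z]
o=get_obs();f0=o["ft_force"];P=tcp(rs+S1*u+.03*n,-u);print("settled err mm along u,y,n",[(round(1e3*float((o["tcp_pos"]-P)@v),1)) for v in(u,yr,n)],o["ft_force"].round(1))
move_linear(tcp(rs+S1*u+.004*n,-u),rate=.08);hold(.15);f0=get_obs()["ft_force"]
for h in(.003,.002,.001,0,-.001,-.002):
    P=tcp(rs+S1*u+h*n,-u);move_linear(P,rate=.03);hold(.1);o=get_obs();f=o["ft_force"]-f0
    print(h,round(o["time_s"],2),"F u,y,n",[round(float(f@v),1) for v in(u,yr,n)],"err",[(round(1e3*float((o["tcp_pos"]-P)@v),1)) for v in(u,yr,n)])
    if f@n>4 or np.linalg.norm(f)>12: break
```

```text
settled err mm along u,y,n [-0.6, 0.9, 5.6] [ -4.9 -15.5   7.5]
0.003 16.64 F u,y,n [0.4, 1.7, 0.5] err [0.2, 0.9, 6.8]
0.002 16.99 F u,y,n [0.1, 0.9, -0.7] err [0.2, 0.9, 6.5]
0.001 17.34 F u,y,n [1.5, 1.8, -0.0] err [0.3, 0.9, 6.7]
0 17.69 F u,y,n [1.4, 0.9, -1.0] err [0.4, 1.0, 6.7]
-0.001 18.04 F u,y,n [0.7, 1.2, 0.0] err [0.5, 1.0, 6.7]
-0.002 18.39 F u,y,n [1.4, 0.2, -0.6] err [0.5, 1.0, 6.9]
```

Run:
```python
from geo import *
from rig import *
o=get_obs();print(o["tcp_pos"].round(4),(o["ee_rot"]-R1).round(4),o["ft_force"].round(1),o["torque"].round(2),o["finger_gap"],ik(tcp(rs+S1*u-.002*n,-u),R1)-o["joint_positions"],o["joint_efforts"].round(1))
c=capture("wrist");s=capture("scene");t=capture("top")
uv=proj(s,rs).astype(int);ut=proj(t,rs).astype(int);print(uv,ut,proj(c,rs,o))
a=s["color"][uv[1]-40:uv[1]+35,uv[0]-50:uv[0]+50];b=t["color"][ut[1]-38:ut[1]+37,ut[0]-50:ut[0]+50]
w=c["color"][60:285,106:406]
cv2.imwrite("pics/lay.png",np.vstack([np.hstack([cv2.resize(a,(400,300),interpolation=cv2.INTER_CUBIC),cv2.resize(b,(400,300),interpolation=cv2.INTER_CUBIC)]),np.hstack([cv2.resize(w,(400,300),interpolation=cv2.INTER_CUBIC),cv2.resize(c["color"],(400,300))])]))
```

```text
[ 0.5062 -0.2956  0.1068] [-0.0085 -0.0091 -0.0135] [ -7.3 -10.6  14.1] [-3.33  1.69 -0.34] 0.011323761665091076 [ 0.00353434  0.00213236  0.00269063  0.0124116  -0.0086972   0.00010081] [  7.8 -32.  -24.7   3.   -2.5  -0. ]
[203 162] [318 227] [254.45915173 198.9517403 ]
```

View pics/lay.png

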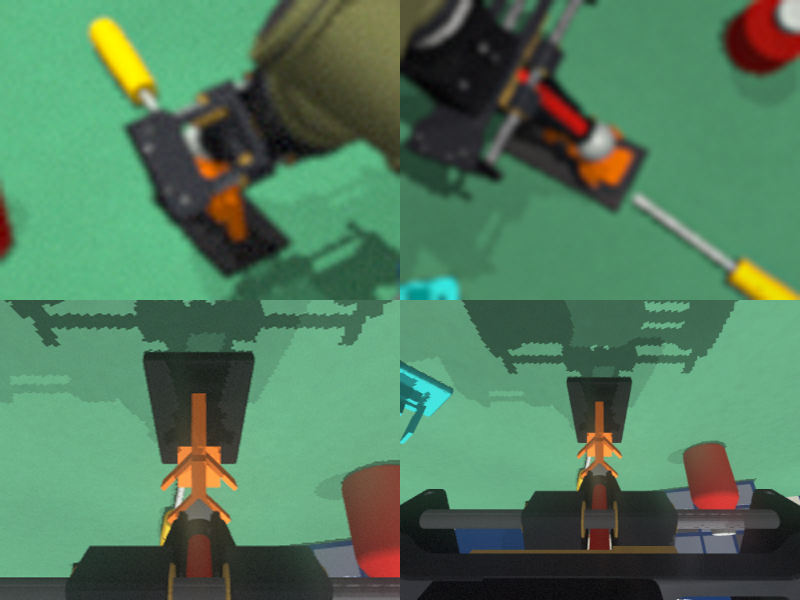

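The force is real and constant, and the lever seems to have turned in the grip. I'll back off square to the axis and measure where the ball sits in the hand.

Run:
```python
from geo import *
from rig import *
import pickle
close(60);p=np.array(get_obs()["tcp_pos"])
move_linear(p+.075*n,rate=.2);hold(.3)
o=get_obs();print(o["time_s"],o["tcp_pos"].round(4),o["ft_force"].round(1),o["torque"].round(2),o["joint_efforts"].round(1),o["finger_gap"])
P=p+.075*n;print([(round(1e3*float((o["tcp_pos"]-P)@v),1)) for v in(u,yr,n)])
c=capture("wrist");s=capture("scene");t=capture("top");pickle.dump((c,s,t,o),open("c3.pkl","wb"))
b0=o["tcp_pos"]-.082*u;uv=proj(s,b0).astype(int);ut=proj(t,b0).astype(int);print(uv,ut,proj(c,b0,o))
a=s["color"][uv[1]-40:uv[1]+35,uv[0]-50:uv[0]+50];b=t["color"][ut[1]-38:ut[1]+37,ut[0]-50:ut[0]+50]
w=c["color"][140:290,156:356]
cv2.imwrite("pics/off.png",np.vstack([np.hstack([cv2.resize(a,(400,300),interpolation=cv2.INTER_CUBIC),cv2.resize(b,(400,300),interpolation=cv2.INTER_CUBIC)]),np.hstack([cv2.resize(w,(400,300),interpolation=cv2.INTER_CUBIC),cv2.resize(c["color"],(400,300))])]))
```

```text
19.6167 [ 0.4854 -0.3437  0.1586] [ 0.8 -0.9 -1.3] [ 0.58 -0.33  0.03] [ -0.  -38.8 -32.5  -2.2   0.9  -0. ] 0.011630807611876189
[-0.4, -0.4, -1.4]
[191 139] [337 233] [255.51682194 205.59422007]
```

View pics/off.png

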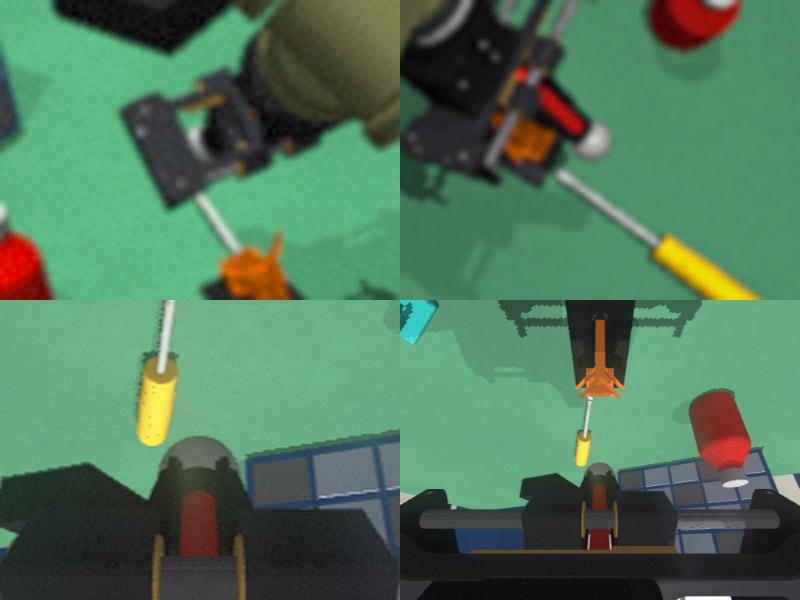

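Run:
```python
from geo import *;import pickle
c,s,t,o=pickle.load(open("c3.pkl","rb"))
# ball circle in wrist: print column profile at u=255 and hough
g=cv2.cvtColor(c["color"],cv2.COLOR_BGR2GRAY);print("col255",g[196:224,255],"row215",g[217,230:282])
tc=np.array([.5062,-.2956,.1068]);tn=o["tcp_pos"]
for th in(0,10,15,20):
    q=np.radians(th);d=-.006*u-.076*(np.cos(q)*u-np.sin(q)*n)
    print(th,"now top",proj(t,tn+d).round(1),"wrist",proj(c,tn+d,o).round(1),"lay top",proj(t,tc+d).round(1),"lay ball rel seat u,y,n",[round(1e3*float((tc+d-rs)@v),1) for v in(u,yr,n)])
def ball(im,P,nm):
    x=im[P[1]-15:P[1]+15,P[0]-15:P[0]+15];h=cv2.cvtColor(x,cv2.COLOR_BGR2HSV);m=((h[...,1]<60)&(h[...,2]>80)).astype(np.uint8)
    n_,l,st,ce=cv2.connectedComponentsWithStats(m);k=1+np.argmax(st[1:,4]);print(nm,st[k],ce[k]+np.array(P)-15)
ball(t["color"],(335,230),"top now")
```

```text
col255 [155 150 150 150 152 150 153 155 152 153 153 148  99  99 102 104 106 108
 108 109 110 109 110 110 108 112 110  81] row215 [151 151 150 151 149 150 150 142 116  93  96  99  97 101 102 102 109 108
 108 110 113 111 109 110 107 109 109 107 107 105 103 105 104 105 102 102
 102  98  99  96  96  92 127 145 148 149 147 150 123  95  93  92]
0 now top [337.6 233.4] wrist [255.5 205.6] lay top [319.9 227.5] lay ball rel seat u,y,n [0.5, 1.0, 4.9]
10 now top [340.7 234.3] wrist [255.5 219.8] lay top [322.8 228.3] lay ball rel seat u,y,n [1.6, 1.0, 18.1]
15 now top [342.2 234.7] wrist [255.4 227.1] lay top [324.1 228.6] lay ball rel seat u,y,n [3.1, 1.0, 24.6]
20 now top [343.5 234.9] wrist [255.4 234.4] lay top [325.3 228.8] lay ball rel seat u,y,n [5.1, 1.0, 30.9]
top now [10 10 10 10 61] [335.09836066 230.14754098]
```

Run:
```python
from geo import *;import pickle
c,s,t,o=pickle.load(open("c3.pkl","rb"))
T=Rn.from_rotvec(o["ee_rot"]);tn=o["tcp_pos"]
def tri(r1,r2):
    (a,d),(b,e)=r1,r2;d=d/np.linalg.norm(d);e=e/np.linalg.norm(e)
    k=np.linalg.lstsq(np.c_[d,-e],b-a,rcond=None)[0];p,q=a+k[0]*d,b+k[1]*e;return (p+q)/2,np.linalg.norm(p-q)
for r in(18,19.6):
    P,g=tri(ray(c,(255,208+r),o),ray(t,(335.1,230.1)));print("ball tool coords mm",(1e3*T.inv().apply(P-tn)).round(1),"gap",g)
# top red stem axis
h=cv2.cvtColor(t["color"],cv2.COLOR_BGR2HSV);m=((h[...,0]<8)|(h[...,0]>172))&(h[...,1]>130)&(h[...,2]>50)
m[:205]=0;m[240:]=0;m[:,:305]=0;m[:,345:]=0;q=np.argwhere(m)[:,::-1];ce=q.mean(0);w,v=np.linalg.eigh(np.cov((q-ce).T));print("stem px",len(q),ce,v[:,1],"span",np.sort((q-ce)@v[:,1])[[0,-1]])
for z in(-30,0,25,40,82):print(z,proj(t,tn+T.apply([0,0,z/1e3])).round(1))
# scene ball: bright steel patch
uv=proj(s,tn-.06*u).astype(int);x=s["color"][uv[1]-20:uv[1]+20,uv[0]-25:uv[0]+25];hh=cv2.cvtColor(x,cv2.COLOR_BGR2HSV);mm=((hh[...,1]<50)&(hh[...,2]>100)).astype(np.uint8)
n_,l,st,cc=cv2.connectedComponentsWithStats(mm);print("scene patches",[(st[k,4],(cc[k]+uv-[25,20]).round(1)) for k in range(1,n_) if st[k,4]>8])
for z in(50,60,70,82):print(z,proj(s,tn+T.apply([0,0,z/1e3])).round(1))
```

```text
ball tool coords mm [-7.5 -0.2 53.7] gap 0.000481318165337144
ball tool coords mm [-8.4 -0.3 52.6] gap 0.00017653996554006804
stem px 93 [325.21505376 221.2688172 ] [0.6784018  0.73469109] span [-13.79591757   9.54825976]
-30 [319.5 217.4]
0 [324.5 221.8]
25 [328.6 225.5]
40 [331.  227.6]
82 [337.6 233.4]
scene patches [(np.int32(20), array([189.4, 134. ])), (np.int32(25), array([193. , 151.6]))]
50 [194.1 136.8]
60 [193.2 137.6]
70 [192.4 138.3]
82 [191.4 139.2]
```

Run:
```python
from geo import *;import pickle
im=cv2.imread("pics/hover.png")[:, :400];g=im.astype(int)
for v in range(120,185,3):print(v,"".join("%4d,%d"%(g[v,x].mean(),g[v,x].max()-g[v,x].min()) for x in range(180,222,3)))
c,o=pickle.load(open("c2.pkl","rb"));print("exit")
g=c["color"].astype(int)
for v in range(184,236,3):print(v,"".join("%4d,%d"%(g[v,x].mean(),g[v,x].max()-g[v,x].min()) for x in range(232,282,4)))
for z in(.0605,.082):print(proj(c,o["tcp_pos"]+[0,0,-z],o))
```

```text
120   62,12  84,80 110,127 148,176 149,178 109,128 108,133 131,164 161,187 138,177 116,149  63,19  62,14  64,10
123  111,59 150,184 152,180 160,181 156,181 112,126 110,130 122,153 161,185 162,184 137,172 145,176 141,57 144,67
126  150,184 139,43 161,182 161,181 157,180 112,127 110,130 121,152 162,183 160,186 169,121 163,163 146,176 144,60
129  149,47 135,57 161,182 163,177 157,176 111,126 110,127 119,147 162,183 162,183 172,118 147,64 164,160 151,166
132  144,64 127,52 162,181 159,179 109,109 115,127 139,165 109,131 118,147 163,184 172,119 143,63 144,65 159,71
135  144,66 128,52 164,10 111,109 115,118 102,20  99,16 102,72 108,132 106,48 142,62 145,64 145,66 143,67
138  144,65 122,46 104,114 113,118 106,20 107,19 104,15 105,13 106,31 119,139 106,48 146,65 142,65 142,66
141  137,55 106,123 111,122 105,15 111,19 110,18 109,15 109,11 110,10 108,8 113,65 108,47 146,65 144,66
144  134,163 134,161  99,12 109,14 113,18 114,18 112,13 113,10 111,10 119,7 111,7 133,113 123,44 145,67
147  151,150 101,18 104,9 114,13 116,14 118,16 119,12 116,10 114,7 124,8 123,8 110,5 142,41 145,65
150  139,64 10
[... 2153 characters left out ...]
  40,2  38,5  60,2  62,3  57,4
217  105,3  86,4  37,3  43,6  56,32  56,48  58,51  54,51  35,3  37,6  62,1  59,3  62,1
220   94,2  87,5  43,3  37,3  54,37  55,48  56,51  50,56  33,2  30,5  62,0  61,3  58,1
223   88,6  85,3  32,5  36,4  58,46  54,48  55,51  45,57  33,2  26,4  84,4  69,2  59,5
226   90,2  33,4  27,3  38,6  53,49  56,49  52,51  52,55  31,9  30,3  29,2  87,2  72,3
229   89,4  30,4  34,1  35,2  54,52  55,51  56,50  50,54  30,16  29,5  29,3  46,2  81,4
232   79,72  29,9  29,4  31,6  55,49  51,52  53,55  51,51  34,17  29,1  24,4  25,4  81,2
235   26,11  27,4  28,5  32,9  53,49  54,51  51,56  45,60  34,21  27,3  23,4  29,3  82,3
[255.65542111 214.97105352]
[255.6052701  206.26448548]
```

The numbers show the ball now at tool (-8, 0, 53) mm, so the lever has slid about 29 mm up into the hand. It had already slid by the hover picture, so most likely the reach swept the ball into the rest's vee. I'll re-seat the lever safely by setting the ball back in the open exit pocket and regripping higher. Then I'll approach the rest from above.

```bash
cat >> geo.py <<'E'
pk=np.radians(130)+gt; pd=X(pk); pl=X(pk-np.pi/2)     # pocket direction, lateral
ex=G(.07*np.cos(np.radians(40)),.07*np.sin(np.radians(40)),0)
E
python3 - <<'E'
from geo import *
from rig import *
import pickle
bt=np.array([-.008,-.0003,.0532]);a=np.array([0,0,.006])-bt;a[1]=0;a/=np.linalg.norm(a)
yt=np.array([0,1.,0]);A=np.c_[a,yt,np.cross(a,yt)];Bm=np.c_[Z,pl,np.cross(Z,pl)]
R=Bm@A.T;rv=Rn.from_matrix(R).as_rotvec()
T=lambda b:np.array(b)-R@bt
tgt=ex+.020*pd
print("tool z",R[:,2].round(2),"ik",[None if (q:=ik(T(tgt+[0,0,z]),rv)) is None else q.round(2) for z in(.13,.0225)])
p=np.array(get_obs()["tcp_pos"]);move_linear(p+[0,0,.07],rate=.2)
reach(T(tgt+[0,0,.13]),rv)
move_linear(T(tgt+[0,0,.07]),rate=.15);hold(.2)
o=get_obs();c=capture("wrist");t=capture("top");pickle.dump((c,t,o),open("c4.pkl","wb"))
print(o["time_s"],((o["tcp_pos"]-T(tgt+[0,0,.07]))*1e3).round(1),o["ft_force"].round(1))
P=o["tcp_pos"]+Rn.from_rotvec(o["ee_rot"]).apply(bt);print("pred wrist",proj(c,P,o),"top",proj(t,P))
g=c["color"].astype(int)
print("col",g[195:240,255].mean(1).round(0).astype(int));print("row217",g[217,225:290].mean(1).round(0).astype(int))
x=t["color"][:, :];q=proj(t,P).astype(int);h=cv2.cvtColor(x[q[1]-15:q[1]+15,q[0]-15:q[0]+15],cv2.COLOR_BGR2HSV);m=((h[...,1]<60)&(h[...,2]>90)).astype(np.uint8)
n_,l,st,ce=cv2.connectedComponentsWithStats(m);print([(st[k,4],(ce[k]+q-15).round(1)) for k in range(1,n_) if st[k,4]>10])
E
```

```text
tool z [-0.14  0.1  -0.99] ik [array([ 0.2 ,  0.16,  1.72,  0.12,  1.39, -0.78]), array([ 0.2 ,  0.26,  1.79,  0.13,  1.21, -0.81])]
23.0583 [1.1 0.2 1.8] [ 0.5  1.  -2. ]
pred wrist [254.5243589  228.43612762] top [154.47810267 179.45547562]
col [184 181 183 166  91  76  70  72  68  67  65  66  69  74  84  84  87  91
  90  95  94 100  97  96  99  98  98 100  67  41  33  41  37  43  40  36
  39  43  38  40  54  57  57  59  52]
row217 [ 64  69  67  65  97 113 108 109 110  92  80  76  67  73  80  81  85  86
  88  90  90  93  94  98  94  94  94  98  96  98  97  98  98  99  99  98
  98  99 109 108 112 104 103 100  97  91  90  83  97 108 109 108 103  86
  67  75  77  71  70  70  70  77  82  83  83]
[]
```

Run:
```python
from geo import *
from rig import *
import pickle
bt=np.array([-.008,-.0003,.0532]);a=np.array([0,0,.006])-bt;a[1]=0;a/=np.linalg.norm(a)
yt=np.array([0,1.,0]);R=np.c_[Z,pl,np.cross(Z,pl)]@np.c_[a,yt,np.cross(a,yt)].T
T=lambda b:np.array(b)-R@bt
tgt=ex+.020*pd;f0=get_obs()["ft_force"];ok=0
for z in(.05,.042,.036,.031,.027,.025,.024,.023,.022,.021,.020):
    move_linear(T(tgt+[0,0,z]),rate=.08);o=get_obs();f=o["ft_force"]-f0
    bz=o["tcp_pos"]+R@bt;print(z,round(o["time_s"],2),f.round(1),"ball z est",bz[2].round(4),"along/lat mm",((bz-ex)@pd*1e3).round(1),((bz-ex)@pl*1e3).round(1))
    if f[2]>5 or np.hypot(*f[:2])>12: break
if bz[2]<.027:
    gripper_open();hold(.3)
    RP=rotd(-Z,pl);w=ex+.02*pd;move_linear(tcp(w+[0,0,.022+.082],-Z),RP,rate=.1);hold(.2)
    o=get_obs();c=capture("wrist");s=capture("scene");t=capture("top");pickle.dump((c,s,t,o),open("c5.pkl","wb"));print(o["time_s"],o["tcp_pos"].round(4),o["ft_force"].round(1))
    b=ex+.02*pd+[0,0,.022]
    def red(im,x0,x1,y0,y1):
        H,S,V=cv2.split(cv2.cvtColor(im,cv2.COLOR_BGR2HSV));m=((H<8)|(H>172))&(S>120)&(V>40);k=np.zeros_like(m);k[y0:y1,x0:x1]=m[y0:y1,x0:x1];return np.argwhere(k)[:,::-1]
    for nm,cc,oo in(("wrist",c,o),("top",t,None),("scene",s,None)):
        ta=proj(cc,b+.07*Z,oo).astype(int);r_=100 if oo else 22
        q=red(cc["color"],max(ta[0]-r_,0),ta[0]+r_,max(ta[1]-r_,0),ta[1]+r_);print(nm,len(q),q.min(0) if len(q) else 0,q.max(0) if len(q) else 0,q.mean(0) if len(q) else 0,"upright: base/tip",proj(cc,b+.0235*Z,oo).round(1),proj(cc,b+.115*Z,oo).round(1))
    ua=proj(s,b+.05*Z).astype(int)
    cv2.imwrite("pics/pocket.png",np.hstack([cv2.resize(c["color"],(400,300)),cv2.resize(s["color"][ua[1]-38:ua[1]+37,ua[0]-50:ua[0]+50],(400,300),interpolation=cv2.INTER_CUBIC)]))
```

```text
0.05 23.56 [-0.2  0.7  1. ] ball z est 0.0485 along/lat mm 20.6 -0.6
0.042 23.81 [-0.1  1.6 -0.1] ball z est 0.0413 along/lat mm 20.3 -0.3
0.036 24.06 [-0.3  0.9 -0.6] ball z est 0.0355 along/lat mm 20.2 -0.2
0.031 24.31 [-0.3  1.6 -0.1] ball z est 0.0305 along/lat mm 20.2 -0.2
0.027 24.56 [-1.1  1.8 -0.1] ball z est 0.0266 along/lat mm 20.2 -0.2
0.025 24.81 [-0.6  1.2  0.4] ball z est 0.0249 along/lat mm 20.1 -0.1
0.024 25.06 [-0.6  2.   0.9] ball z est 0.0239 along/lat mm 20.0 -0.0
0.023 25.31 [-0.9  1.1 -0.4] ball z est 0.0229 along/lat mm 20.0 -0.1
0.022 25.56 [ 0.3  1.1 -0.6] ball z est 0.0219 along/lat mm 20.0 -0.1
0.021 25.81 [ 0.4  1.3 -0.6] ball z est 0.0209 along/lat mm 20.1 -0.1
0.02 26.06 [0.  0.8 0.1] ball z est 0.0199 along/lat mm 20.0 -0.1
28.4583 [0.5811 0.2079 0.1088] [0.1 0.7 0. ]
wrist 963 [248 227] [264 319] [255.46417445 273.88888889] upright: base/tip [255.7 214.4] [255.9 279.5]
top 29 [161 162] [166 171] [163.34482759 166.72413793] upright: base/tip [156.1 181.7] [150.2 174.8]
scene 105 [351 253] [366 268] [358.4        261.25714286] upright: base/tip [370.1 263. ] [377.6 238.9]
```

Run:
```python
from geo import *;import pickle
c,s,t,o=pickle.load(open("c5.pkl","rb"));b=ex+.02*pd+[0,0,.022]
for ph in(0,8,15,20,30):
    a=np.cos(np.radians(ph))*Z-np.sin(np.radians(ph))*pd
    print(ph,[(proj(cc,b+k*a,oo)).round(0).tolist() for cc,oo in((c,o),(t,None),(s,None)) for k in(.0235,.07,.115)])
for nm,im,(x0,x1,y0,y1) in(("t",t["color"],(135,185,150,195)),("s",s["color"],(335,395,220,290)),("w",c["color"],(200,310,150,384))):
    H,S,V=cv2.split(cv2.cvtColor(im,cv2.COLOR_BGR2HSV));m=((H<8)|(H>172))&(S>120)&(V>40)
    q=np.argwhere(m[y0:y1,x0:x1])[:,::-1]+[x0,y0]
    d=(q-q.mean(0))@np.linalg.eigh(np.cov(q.T))[1][:,1];print(nm,len(q),"ends",q[d<d.min()+2].mean(0),q[d>d.max()-2].mean(0))
```

```text
0 [[256.0, 214.0], [256.0, 239.0], [256.0, 279.0], [156.0, 182.0], [153.0, 178.0], [150.0, 175.0], [370.0, 263.0], [374.0, 251.0], [378.0, 239.0]]
8 [[256.0, 218.0], [256.0, 252.0], [256.0, 305.0], [157.0, 181.0], [155.0, 176.0], [154.0, 171.0], [369.0, 264.0], [370.0, 253.0], [371.0, 242.0]]
15 [[256.0, 221.0], [256.0, 262.0], [256.0, 322.0], [157.0, 180.0], [157.0, 174.0], [157.0, 168.0], [368.0, 264.0], [367.0, 255.0], [366.0, 245.0]]
20 [[256.0, 223.0], [256.0, 268.0], [256.0, 332.0], [158.0, 180.0], [159.0, 173.0], [159.0, 166.0], [367.0, 265.0], [365.0, 256.0], [362.0, 247.0]]
30 [[256.0, 226.0], [256.0, 277.0], [256.0, 346.0], [159.0, 179.0], [161.0, 171.0], [164.0, 163.0], [366.0, 266.0], [360.0, 259.0], [354.0, 252.0]]
t 29 ends [164.83333333 162.83333333] [162. 170.]
s 109 ends [365.33333333 267.33333333] [350.66666667 253.66666667]
w 963 ends [253.63157895 228.15789474] [256.47058824 318.44117647]
```

View pics/pocket.png

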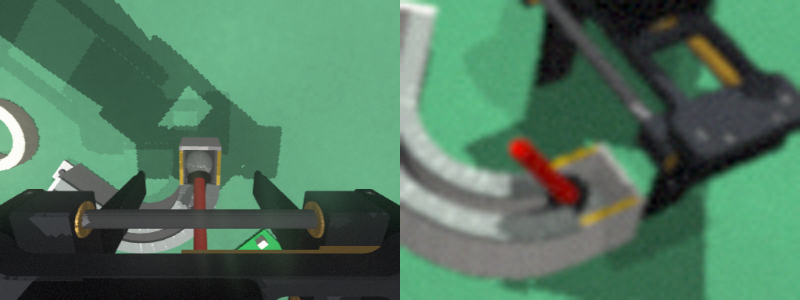

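Run:
```python
from geo import *;import pickle
from rig import *
c,s,t,o=pickle.load(open("c5.pkl","rb"));b=ex+.02*pd+[0,0,.022]
def tri(r1,r2):
    (a,d),(e0,e)=r1,r2;d=d/np.linalg.norm(d);e=e/np.linalg.norm(e)
    k=np.linalg.lstsq(np.c_[d,-e],e0-a,rcond=None)[0];p,q=a+k[0]*d,e0+k[1]*e;return (p+q)/2,np.linalg.norm(p-q)
tip,g=tri(ray(t,(164.6,163.3)),ray(s,(351.7,254.7)));d=tip-b
print("tip rel ball along pd,pl,z mm",[round(1e3*float(d@v),1) for v in(pd,pl,Z)],"gap",g,"len",np.linalg.norm(d))
# wrist: steel ball centre 
H,S,V=cv2.split(cv2.cvtColor(c["color"],cv2.COLOR_BGR2HSV));print("wrist col256",V[175:232,256],"pred ball",proj(c,b,o))
ph=np.arctan2(-d@pd,d[2]);print("lean",np.degrees(ph))
for f in(0,np.pi):
  for k in(ph,ph/2,0):
    a=np.cos(k)*Z-np.sin(k)*pd;rv=rotd(-a,pl*np.cos(f));print([None if (q:=ik(b+a*(.082+e),rv)) is None else q.round(2).tolist() for e in(0,.05)])
```

```text
tip rel ball along pd,pl,z mm [-60.4, -0.9, 90.9] gap 0.002494148063078915 len 0.10913328982335915
wrist col256 [ 94 100 100 104 100 100 105 102 100 102 100 100 145 190 190 190 187 105
  94  98 102 105 110 116 114 109 113 117 117 118 119 121 120 122 123 125
 128 144 156 156 119 117 113  82  55  57  57  53  55  60  59  54  98 131
 133 133 131] pred ball [255.64158122 205.13504218]
lean 33.57917249667995
[[0.06, 0.49, 1.54, 0.35, 1.59, -0.98], [0.04, 0.49, 1.47, 0.34, 1.67, -0.97]]
[[0.14, 0.32, 1.69, 0.2, 1.36, -0.88], [0.13, 0.29, 1.64, 0.2, 1.44, -0.87]]
[[0.26, 0.17, 1.84, -0.0, 1.13, -0.7], [0.26, 0.12, 1.8, -0.0, 1.22, -0.7]]
[[0.06, 0.49, 1.54, 0.35, 1.59, 2.16], [0.04, 0.49, 1.47, 0.34, 1.67, 2.17]]
[[0.14, 0.32, 1.69, 0.2, 1.36, 2.26], [0.13, 0.29, 1.64, 0.2, 1.44, 2.27]]
[[0.26, 0.17, 1.84, -0.0, 1.13, 2.44], [0.26, 0.12, 1.8, -0.0, 1.22, 2.44]]
```

Run:
```python
from geo import *;import pickle
from rig import *
b=ex+.0175*pd+[0,0,.022];ph=np.radians(32.5)
def pose(k,e=0,b=b):
    a=np.cos(k)*Z-np.sin(k)*pd;return b+a*(.082+e),rotd(-a,pl)
q=[ik(tcp(rs+S1*u+h*n,-u),R1) for h in(.17,.04)];print([x is not None for x in q])
P,r=pose(ph,.03);move_linear(P,r,rate=.12)
P,r=pose(ph,0);move_linear(P,r,rate=.1);hold(.1);close(20)
o=get_obs();f0=np.zeros(3);print(o["time_s"],o["finger_gap"],o["grasp_force"],o["ft_force"].round(1))
if .010<o["finger_gap"]<.0135:
    for i,k in enumerate(np.radians([24,16,8,0])):
        P,r=pose(k,0,b+(.0025*(i+1)/4)*pd+[0,0,.0005]);move_linear(P,r,rate=.08);o=get_obs();print(round(o["time_s"],2),o["ft_force"].round(1),o["finger_gap"].round(4))
        if np.linalg.norm(o["ft_force"])>25: print("STOP");break
    else:
        close(50);move_linear(P+[0,0,.06],rate=.15);hold(.25);o=get_obs();c=capture("wrist");t=capture("top");pickle.dump((c,t,o),open("c6.pkl","wb"))
        print(o["time_s"],o["ft_force"].round(1),o["tcp_pos"].round(4));B=o["tcp_pos"]+Rn.from_rotvec(o["ee_rot"]).apply([0,0,.082]);print("expected ball px wrist",proj(c,B,o),"top",proj(t,B))
        g=c["color"].astype(int);print("col255 from 180",g[180:225,255].mean(1).astype(int));print("row",*[(v,g[v,228:285].mean(1).astype(int).tolist()) for v in(200,206)])
```

```text
[True, True]
31.1417 0.011790941111752076 19.99665291979909 [ 0.   0.5 -0.9]Traceback (most recent call last):
  File "<stdin>", line 12, in <module>
AttributeError: 'float' object has no attribute 'round'
```

Run:
```python
from geo import *;import pickle
from rig import *
b=ex+.0175*pd+[0,0,.022]
def pose(k,e=0,b=b):
    a=np.cos(k)*Z-np.sin(k)*pd;return b+a*(.082+e),rotd(-a,pl)
for i,k in enumerate(np.radians([24,16,8,0])):
    if i==0: continue
    P,r=pose(k,0,b+(.0025*(i+1)/4)*pd+[0,0,.0005]);move_linear(P,r,rate=.08);o=get_obs();print(round(o["time_s"],2),o["ft_force"].round(1),round(o["finger_gap"],4))
    if np.linalg.norm(o["ft_force"])>25: print("STOP");break
else:
    close(50);move_linear(P+[0,0,.06],rate=.15);hold(.25);o=get_obs();c=capture("wrist");t=capture("top");pickle.dump((c,t,o),open("c6.pkl","wb"))
    print(o["time_s"],o["ft_force"].round(1),o["tcp_pos"].round(4));B=o["tcp_pos"]+Rn.from_rotvec(o["ee_rot"]).apply([0,0,.082]);print("expected ball px wrist",proj(c,B,o),"top",proj(t,B))
    g=c["color"].astype(int);print("col255 from 180",g[180:225,255].mean(1).astype(int));print("row",*[(v,g[v,228:285].mean(1).astype(int).tolist()) for v in(200,206)])
```

```text
31.75 [ 0.5 -0.6 -1.3] 0.0117
32.05 [ 0.4 -0.6 -1.7] 0.0116
32.35 [ 0.7 -0.9 -1.7] 0.0116
33.3667 [-0.  -0.3 -1.6] [0.5806 0.2082 0.1629]
expected ball px wrist [254.89156236 206.82526353] top [153.93627544 179.45248707]
col255 from 180 [ 84  79  82  79  82  81  81  79  83  87  89  92  96 101  99  99 103 102
  96  42  43  43  44  45  43  42  46  42  43  59  61  61  63  59  62  58
  59  59  59  58  60  60  56  59  60]
row (200, [68, 69, 68, 69, 67, 64, 105, 132, 133, 127, 99, 84, 88, 92, 93, 98, 97, 98, 101, 84, 60, 47, 49, 46, 45, 49, 41, 43, 46, 37, 38, 38, 37, 44, 71, 92, 104, 100, 101, 99, 96, 92, 87, 83, 80, 124, 142, 143, 143, 120, 84, 84, 81, 83, 82, 80, 80]) (206, [72, 69, 70, 67, 70, 67, 92, 123, 134, 116, 84, 89, 93, 71, 37, 42, 50, 45, 47, 48, 49, 52, 50, 47, 50, 46, 43, 46, 43, 41, 40, 38, 38, 42, 36, 36, 37, 38, 36, 41, 44, 75, 92, 90, 93, 108, 130, 137, 137, 110, 80, 82, 84, 81, 82, 84, 81])
```

Run:
```python
from geo import *
from rig import *
p=np.array(get_obs()["tcp_pos"]);move_linear(p+[0,0,.12],rate=.25)
s0=rs+S1*u+.001*u
reach(tcp(s0+.17*n,-u),R1);hold(.1);o=get_obs();print(o["time_s"],o["ft_force"].round(1),round(o["finger_gap"],4))
move_linear(tcp(s0+.035*n,-u),rate=.18);hold(.15);o=get_obs();f0=o["ft_force"];print(o["time_s"],f0.round(1))
if np.linalg.norm(f0)<5:
  for h in(.020,.012,.008,.006,.004,.002,.001,0,-.001,-.002):
    P=tcp(s0+h*n,-u);move_linear(P,rate=.06);hold(.05);o=get_obs();f=o["ft_force"]-f0;e=o["tcp_pos"]-P
    print(h,round(o["time_s"],2),"F u,y,n",[round(float(f@v),1) for v in(u,yr,n)],"err",[round(1e3*float(e@v),1) for v in(u,yr,n)])
    if f@n>3 or np.linalg.norm(f)>8: break
o=get_obs();c=capture("wrist");t=capture("top");s=capture("scene");import pickle;pickle.dump((c,s,t,o),open("c7.pkl","wb"))
B=o["tcp_pos"]+Rn.from_rotvec(o["ee_rot"]).apply([0,0,.082]);print("expected",proj(t,B),"seat",proj(t,rs))
x,y=proj(t,rs).astype(int)-15;hh=cv2.cvtColor(t["color"][y:y+30,x:x+30],cv2.COLOR_BGR2HSV);m=((hh[...,1]<70)&(hh[...,2]>90)).astype(np.uint8)
n_,l,st,ce=cv2.connectedComponentsWithStats(m);print([(st[k],(ce[k]+[x,y]).round(1)) for k in range(1,n_) if st[k,4]>8])
```

```text
36.4417 [-0.4 -0.7 -1.7] 0.0115
37.4917 [-0.1 -0.3 -1.2]
0.02 37.94 F u,y,n [-0.4, -0.1, -0.6] err [-0.1, -0.1, -0.3]
0.012 38.27 F u,y,n [-0.2, -0.3, -0.6] err [-0.1, -0.1, -0.3]
0.008 38.58 F u,y,n [-0.5, 0.3, -1.1] err [-0.0, -0.0, -0.1]
0.006 38.88 F u,y,n [-0.8, 0.4, -0.8] err [-0.0, 0.0, -0.0]
0.004 39.17 F u,y,n [-0.0, -0.7, -0.4] err [-0.0, -0.0, -0.1]
0.002 39.48 F u,y,n [0.1, 1.1, -0.8] err [0.1, 0.2, 0.1]
0.001 39.77 F u,y,n [-0.3, 0.1, 2.5] err [0.2, 0.3, 0.6]
0 40.08 F u,y,n [-0.3, 2.0, 6.1] err [0.3, 0.5, 1.0]
expected [318.83715353 227.17518463] seat [318.70481159 227.41931871]
[(array([12, 11,  9,  9, 48], dtype=int32), array([319.2, 227.6])), (array([23, 25,  7,  5, 19], dtype=int32), array([328.6, 239.4]))]
```

Run:
```python
from geo import *
from rig import *
def ballpx(t):
    x,y=proj(t,rs).astype(int)-15;hh=cv2.cvtColor(t["color"][y:y+30,x:x+30],cv2.COLOR_BGR2HSV);m=((hh[...,1]<70)&(hh[...,2]>90)).astype(np.uint8)
    n_,l,st,ce=cv2.connectedComponentsWithStats(m);print([(st[k,4],(ce[k]+[x,y]).round(1)) for k in range(1,n_) if st[k,4]>8])
gripper_open();o=get_obs();print(o["time_s"],o["finger_gap"]);p=np.array(o["tcp_pos"])
move_linear(p+.085*u,rate=.25);o=get_obs();c=capture("wrist");cv2.imwrite("pics/rel.png",c["color"]);print(proj(c,rs,o),o["ft_force"].round(1));ballpx(capture("top"))
p=np.array(o["tcp_pos"]);move_linear(p+[0,0,.09],rate=.3)
reach(tcp(rs+S2*u+.14*n,-n),R2);o=get_obs();t=capture("top");s=capture("scene");c=capture("wrist");print(o["time_s"],o["tcp_pos"].round(4))
import pickle;pickle.dump((c,s,t,o),open("c8.pkl","wb"))
H,S,V=cv2.split(cv2.cvtColor(c["color"],cv2.COLOR_BGR2HSV));m=((H<6)|(H>172))&(S>130)&(V>40);a,b=proj(c,rs+.045*u,o),proj(c,rs+.115*u,o)
k=np.zeros_like(m);x0,x1=int(min(a[0],b[0]))-25,int(max(a[0],b[0]))+25;y0,y1=int(min(a[1],b[1]))-25,int(max(a[1],b[1]))+25;k[y0:y1,x0:x1]=m[y0:y1,x0:x1];q=np.argwhere(k)[:,::-1]
print("expected stem s=.045,.115",a.round(1),b.round(1),"red",len(q),q.min(0),q.max(0),q.mean(0))
```

```text
41.6167 0.09552306548476132
[255.20321767 182.19854447] [-0.1  0.1  0. ]
[(np.int32(49), array([320.1, 228.3])), (np.int32(19), array([328.6, 239.4]))]
43.9 [ 0.4601 -0.4005  0.1894]
expected stem s=.045,.115 [256.4 201.2] [256.4 138.4] red 735 [252 143] [261 224] [256.17687075 183.65034014]
```

Run:
```python
from geo import *
from rig import *
import pickle
move_linear(tcp(rs+S2*u,-n),rate=.18);hold(.1);o=get_obs();print(o["time_s"],((o["tcp_pos"]-tcp(rs+S2*u,-n))*1e3).round(1),o["ft_force"].round(1))
close(60);o=get_obs();print(o["time_s"],o["finger_gap"],o["grasp_force"])
p=np.array(o["tcp_pos"]);move_linear(p+.09*n,rate=.2);p=p+.09*n;move_linear(p+[0,0,.07],rate=.25)
g=cs-.064*xc
reach(tcp(g+[0,0,.10],-Z),R3);hold(.2);o=get_obs();c=capture("wrist");t=capture("top");s=capture("scene");pickle.dump((c,s,t,o),open("c9.pkl","wb"))
print(o["time_s"],((o["tcp_pos"]-tcp(g+[0,0,.10],-Z))*1e3).round(1),o["ft_force"].round(1),o["finger_gap"])
b=o["tcp_pos"]+[0,0,-.006]+.064*xc
def steel(cc,P,oo,r):
    x,y=np.maximum(proj(cc,P,oo).astype(int)-r,0);hh=cv2.cvtColor(cc["color"][y:y+2*r,x:x+2*r],cv2.COLOR_BGR2HSV);m=((hh[...,1]<70)&(hh[...,2]>90)).astype(np.uint8)
    n_,l,st,ce=cv2.connectedComponentsWithStats(m);return [(int(st[k,4]),(ce[k]+[x,y]).round(1)) for k in range(1,n_) if st[k,4]>12]
for nm,cc,oo,r in(("top",t,None,12),("scene",s,None,14)):
    print(nm,"exp",proj(cc,b,oo).round(1),"10mm lower",proj(cc,b-[0,0,.01],oo).round(1),"steel",steel(cc,b,oo,r))
```

```text
45.075 [ 0.4 -1.4  1.3] [ 0.3 -0.7  0.3]
46.3667 0.010674991370884167 59.99865531921387
48.775 [ 0.2 -1.3 -0. ] [ 0.2  0.6 -1.1] 0.01072654233952781
top exp [255.5 212.4] 10mm lower [255.4 213. ] steel [(124, array([257.6, 213.9]))]
scene exp [262.1 162.7] 10mm lower [262.2 165.6] steel []
```

Run:
```python
from geo import *;import pickle
c,s,t,o=pickle.load(open("c9.pkl","rb"));gp=o["tcp_pos"]+[0,0,-.006]
H,S,V=cv2.split(cv2.cvtColor(c["color"],cv2.COLOR_BGR2HSV));m=((H<7)|(H>172))&(S>120)&(V>40);m[:130]=0;m[:,:225]=0;m[:,290:]=0
q=np.argwhere(m)[:,::-1];print("wrist red",len(q),q.min(0),q.max(0));[print(k,proj(c,gp-k*xc,o).round(1)) for k in(.041,.046,.051,.056)]
h=cv2.cvtColor(t["color"],cv2.COLOR_BGR2HSV);print("top S,V around ball")
for y in range(205,222):print(y," ".join("%d/%d"%(h[y,x,1],h[y,x,2]) for x in range(246,268,1)))
print("top exp k from grasp",[(k,proj(t,gp+k*xc).round(1).tolist()) for k in(.03,.06,.064,.07)])
H,S,V=cv2.split(cv2.cvtColor(s["color"],cv2.COLOR_BGR2HSV));m=((H<7)|(H>172))&(S>120)&(V>40)
a=proj(s,gp).astype(int);k=np.zeros_like(m);k[a[1]-30:a[1]+30,a[0]-35:a[0]+45]=m[a[1]-30:a[1]+30,a[0]-35:a[0]+45];q=np.argwhere(k)[:,::-1];print("scene red",len(q),q.min(0) if len(q) else 0,q.max(0) if len(q) else 0,"exp ends",proj(s,gp+.04*xc),proj(s,gp-.05*xc))
```

```text
wrist red 2181 [245 167] [265 308]
0.041 [255.6 183.4]
0.046 [255.6 175. ]
0.051 [255.6 166.5]
0.056 [255.6 157.8]
top S,V around ball
205 77/93 73/91 90/105 94/108 94/87 96/69 77/63 111/94 118/127 120/140 118/140 118/141 117/140 117/142 117/139 117/139 116/138 117/137 116/138 118/138 117/137 117/137
206 76/94 83/98 93/110 97/103 97/79 94/57 69/63 119/107 123/133 119/139 122/138 120/138 119/141 118/141 118/141 117/140 117/139 118/136 119/137 116/138 115/137 120/138
207 76/94 85/105 93/110 96/93 99/67 75/51 92/72 105/112 99/131 93/134 97/134 106/135 113/136 118/140 118/140 116/138 118/138 118/138 118/138 118/138 117/140 117/140
208 75/92 88/107 96/109 98/86 94/57 60/55 73/91 59/121 40/133 34/137 39/137 49/135 74/134 105/136 118/138 119/139 118/141 119/139 119/142 119/141 118/141 119/141
209 82/99 90/111 96/104 95/75 74/48 27/67 32/110 18/139 10/153 10/157 10/157 10/151 22/140 64/135 106/137 118/141 120/142 118/143 119/141 118/141 117/142 118/140
210 89/106 94/109 100/87 102/55 30/51 9/89 8/131 8/157 9/170 9/177 7/176 9/169 8/155 24/138 77/135 116/139 119/142 119/142 118/141 119/142 11
[... 1301 characters left out ...]
8 210/103 213/98 220/94 223/96 210/102 204/100 204/111 199/156 197/207 195/225 186/208 143/166 51/126 7/109 29/105 97/123 119/141 119/142
220 148/86 193/148 198/161 206/130 206/104 215/96 215/95 227/99 216/105 225/110 219/133 203/180 197/210 197/211 188/206 144/173 54/128 7/110 44/110 104/127 119/141 118/143
221 125/94 160/143 172/157 176/132 173/102 189/97 208/104 213/110 223/112 215/127 212/155 201/193 195/203 190/180 181/178 135/163 43/124 5/111 46/116 109/131 119/143 119/142
top exp k from grasp [(0.03, [244.5, 211.1]), (0.06, [254.2, 212.3]), (0.064, [255.5, 212.4]), (0.07, [257.4, 212.6])]
scene red 62 [285 170] [300 178] exp ends [270.04123952 165.81867916] [301.01910898 177.91611133]
```

Run:
```python
from geo import *
from rig import *
import pickle
g=cs-.064*xc
move_linear(tcp(g+[0,0,.03],-Z),rate=.15);hold(.15);f0=get_obs()["ft_force"];print(f0.round(1))
for h in(.014,.008,.005,.003,.002,.001,0,-.001,-.002,-.003):
    P=tcp(g+[0,0,h],-Z);move_linear(P,rate=.06);hold(.05);o=get_obs();f=o["ft_force"]-f0
    print(h,round(o["time_s"],2),"F x,y,z cradle",[round(float(f@v),1) for v in(xc,yc,Z)],((o["tcp_pos"]-P)*1e3).round(1))
    if f[2]>3.5 or np.linalg.norm(f)>10: break
c=capture("wrist");t=capture("top");pickle.dump((c,t,o),open("c10.pkl","wb"));print("top exp",proj(t,cs))
h=cv2.cvtColor(t["color"],cv2.COLOR_BGR2HSV);x,y=proj(t,cs).astype(int)
m=((h[...,1]<30)&(h[...,2]>110)).astype(np.uint8);k=np.zeros_like(m);k[y-9:y+10,x-12:x+13]=m[y-9:y+10,x-12:x+13];n_,l,st,ce=cv2.connectedComponentsWithStats(k);print([(st[i],ce[i].round(1)) for i in range(1,n_) if st[i,4]>8],[(k_,proj(t,cs+k_*xc).round(1).tolist()) for k_ in(-.008,.004)])
```

```text
[ 0.2 -0.4 -1.1]
0.014 50.16 F x,y,z cradle [-0.5, -0.3, -0.1] [-0.2  0.1 -0.4]
0.008 50.46 F x,y,z cradle [-0.4, 0.2, -1.3] [-0.2  0.  -0.2]
0.005 50.76 F x,y,z cradle [-0.2, 0.4, -0.2] [-0.1 -0.  -0.1]
0.003 51.06 F x,y,z cradle [-1.3, -0.3, -0.5] [-0.   0.  -0.1]
0.002 51.36 F x,y,z cradle [-0.2, 0.2, 0.4] [-0. -0. -0.]
0.001 51.66 F x,y,z cradle [-0.6, -0.7, -0.4] [0. 0. 0.]
0 51.96 F x,y,z cradle [-1.4, 0.3, 0.5] [ 0.2 -0.   0.2]
-0.001 52.26 F x,y,z cradle [-2.2, -2.4, 7.3] [ 0.4 -0.   0.7]
top exp [254.31503463 217.53803783]
[(array([250, 214,  10,   8,  60], dtype=int32), array([254.3, 217.4]))] [(-0.008, [251.9, 217.2]), (0.004, [255.5, 217.7])]
```

Contact came at the right height, and the ball's pixel (254.3, 217.4) is on the seat. I'll release, retreat, check and hand in.

Run:
```python
from geo import *
from rig import *
gripper_open();p=np.array(get_obs()["tcp_pos"]);move_linear(p+[0,0,.13],rate=.2);hold(.3)
o=get_obs();t=capture("top");s=capture("scene");print(o["time_s"],o["ft_force"].round(1),o["finger_gap"])
for nm,cc,r in(("top",t,12),("scene",s,12)):
    h=cv2.cvtColor(cc["color"],cv2.COLOR_BGR2HSV);x,y=proj(cc,cs).astype(int);m=((h[...,1]<60)&(h[...,2]>110)).astype(np.uint8);k=np.zeros_like(m);k[y-r:y+r,x-r:x+r]=m[y-r:y+r,x-r:x+r]
    n_,l,st,ce=cv2.connectedComponentsWithStats(k);print(nm,"seat",proj(cc,cs).round(1),[(st[i,4],ce[i].round(1)) for i in range(1,n_) if st[i,4]>8])
    m=((h[...,0]<7)|(h[...,0]>172))&(h[...,1]>120)&(h[...,2]>40);a,b=proj(cc,cs-.0235*xc),proj(cc,cs-.115*xc);k=np.zeros_like(m);x0,x1=int(min(a[0],b[0]))-8,int(max(a[0],b[0]))+8;y0,y1=int(min(a[1],b[1]))-8,int(max(a[1],b[1]))+8
    k[y0:y1,x0:x1]=m[y0:y1,x0:x1];q=np.argwhere(k)[:,::-1];print("  stem exp",a.round(1),b.round(1),"red",len(q),q.min(0) if len(q) else 0,q.max(0) if len(q) else 0)
cc=[]
```

```text
54.8583 [-0.5  0.2  0.3] 0.09513936321052024
top seat [254.3 217.5] [(np.int32(29), array([262.9, 217.3])), (np.int32(65), array([254.4, 217.3]))]
  stem exp [247.3 216.7] [219.8 213.3] red 1 [246 218] [246 218]
scene seat [263.1 189.8] [(np.int32(88), array([262.1, 189. ])), (np.int32(22), array([253. , 198.3]))]
  stem exp [270.3 192.9] [299.8 205.2] red 130 [268 191] [299 205]
```

Both views show the ball on the seat. The stem lies level along its expected line in the scene view, and the gripper hides it in the top view.

```bash
python3 -c "
from rig import *
print(finish_job())"
```

```text
the job is handed in; nothing more can be done
None
```

The lever lies level in the blue cradle, ball on its seat and stem in the vee, released and handed in at about 55 s of 67 s; on the first approach to the rest it struck something (most likely the rest) and slid in the grip, so I re-seated it in the exit pocket and regripped before laying it in the orange rest and then the cradle, with no fall to the bench, though I did not re-check the other items on the bench.

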